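# Put the sensor battery pack on charge in the leaning dock

## Robot

A 6-joint arm with a two-finger parallel gripper is mounted at the origin on a cart in front of the work surface, level with it; the furniture and walls round the work are solid. World frame = base frame: x ahead of the robot, y to its left, z up, the work surface at z = 0. Lengths are in m, angles in rad, forces in N, time in s.
With the tool pointing down it reaches from about 0.35 to 0.775 m from the base axis. Payload 5.5 kg.
Tool frame: the origin (TCP) lies between the finger pads; the fingertips stand 14 mm ahead of it and the grasp point (between the pads) lies 5 mm behind it; z points along the fingers, y is the line along which they close (so a half turn about z gives the same grasp; the last joint's range is limited). The gripper opens to 85 mm and grips with 20 to 120 N. Pads are 22 mm wide; open, the fingers measure 114 mm over their backs; the gripper's body (76 mm by 85 mm) begins 54 mm behind the grasp point. The pads swing forward as they close: fully open they stand 13 mm farther back than shut.
Start: joints at [-1.344, 0.313, 0.046, 1.304, 0, 1.431], TCP at [0.206, -0.537, 0.245] pointing down, gripper open.
Joint ranges: [-2.76, 2.76], [-0.86, 1.69], [-1.03, 1.26], [-2.2, 2.34], [-1.47, 1.5], [-3.14, 3.14]. Speed limits (rad/s): [2.57, 2.57, 3.14, 3.14, 3.14, 3.14].

## Interface

Orientations are given as a rotation vector (axis times angle).
In Python, from bench import robot gives the robot as it stands.
- The arm moves only by the shell command python3 nudge.py 'ROWS' [FORCE]. ROWS is rows parted by semicolons, their numbers by spaces, 1 to 10 of them, each of 5 numbers: dx, dy, dz in m, then a turn about the tool's z in rad, then the finger opening in m; each row is the pose to reach, as a shift and turn from the pose commanded when the command began, along the tool's axes at that moment; what a row does not reach only later rows make up. A row lasts 1/12 s, in which the tool goes at most 0.0417 m and 0.125 rad, less where a joint would pass 70% of its speed; a pose out of reach is approached as far as the arm can. The fingers move at their own pace and stop on an object; FORCE is the grip in N (left out, the last holds). Time passes only in rows, so rows that do not move let the fingers close. It prints the time, the measured TCP pose, the force, the opening and the grip force at its end.
- robot.read_state(): the state, without advancing time (a new reading comes with each control period).
- robot.camera(name): name is "scene" or "side" or "wrist"; returns a dict with "img" (420x560x3 uint8, red, green, blue), "fx", "fy", "cx", "cy" (pixels), "k1" (the pictures are not rectified: a ray, as slopes to the right and down, at radius r is drawn at 1 + k1 r^2 times it, then the intrinsics apply), "world_from_camera" (4x4, takes a point from camera to world coordinates). Camera axes: x right, y down, z forward; pixel columns grow to the right and rows downward; lengths in m; the calibration is good to about 2 mm. A picture is of the moment at which its call begins. There is no depth.
- robot.hand_in(): hands the job in; it is judged then, once.
The state is a dict: "clock": time; "joint_pos": joint angles; "dq": joint speeds; "effort": joint torques, N m; "tcp_pos": TCP position; "orientation": TCP orientation; "contact_force": force on the tool from outside, world axes, zero at the start; "moment": the same for the moment, N m; "width": finger opening in m; "gripper_force": force on a finger pad.
Only numpy, scipy, OpenCV 4.12 (cv2) and the standard library are available. Lean on these libraries where they do the work, as an engineer would, in place of code of your own. Each camera call takes 0.05 s, during which the arm holds its last target. There are 200 camera calls.

## Task

The flat battery pack of the wheel-alignment sensor stands in its open aluminium holder. Take it out and slide it, contact end first, into the slot of the leaning charging cradle, and push it down against its spring drag until it sits fully home on the slot floor; then let go. Leave the tyre gauge, the torch and the paste tin where they are.

Things in the scene. Friction and masses are not known exactly. Their poses are not given: they have to be found in the camera images.
- pack: Flat black battery pack: slab 14 mm thick (own x), 70 wide (y), 100 long (z, up at the start), 0.18 to 0.29 kg. Origin: centre of the contact end, the lower end in the holder; its last 4 mm are 2 mm smaller all round. It may go in turned half round about z. Its top 54 mm stand out of the holder. Pinch it across the 14 mm.
- pack_top (a point): Centre of the pack's top end face (14 x 70 mm), 100 mm from its origin along its z. When home it stands only 15 mm past the guide plate's edge: fingers that hold the pack farther down meet the plate first, so let go and push the top end with closed fingers.
- holder: Fixed aluminium open-topped holder, 30 (own x) x 86 (y) x 46 mm, on a 75 x 110 mm foot. Its upright pocket is 22 x 78 mm, 42 mm deep, so the pack stands in it with 4 mm play each way. Origin: centre of the underside, z up.
- dock: Fixed dark steel dock plate, 115 (x) x 150 (y) x 12 mm; origin: centre of its underside, on the work surface, z up. The grey cradle with the slot is bolted on it, turned as the plate is, but shifted along the plate's y by an unknown amount up to 18 mm either way. The shift is not reported: see it or find it by touch. All slot points are given for shift 0.
- slot_floor_mid (a point): Centre of the slot floor for shift 0: in the plate's frame x 0, y 0, z 40 mm. The slot leans 30 degrees toward the plate's -x: its axis, floor to mouth, is (-0.5, 0, 0.866) in the plate's frame; its width runs along the plate's y. Inside it is 16.5 mm across its thickness and 73 mm along y, 60 mm deep. Walls are 6 mm thick. Home: the pack's origin is here, end on the floor.
- slot_mouth_mid (a point): Centre of the slot mouth for shift 0, 60 mm up the axis. The far wall and both cheeks end here (far wall: flared lip 8 mm higher). In the far wall, 33 mm above the floor along the axis, a sprung steel nose stands 5 mm into the slot and presses the pack to the guide plate with about 6 N: it drags (6 to 14 N) over the last 35 mm and does not slide home by itself.
- guide_edge_mid (a point): Middle (shift 0) of the inner top edge of the guide plate: the robot-side slot wall, which goes on 25 mm past the mouth, 85 mm up the axis from the floor. Plate and cheeks end sideways in flush upright faces 42.5 mm from the slot's middle, at both the +y and the -y end: a pack held leaning beside them and moved along y stops on them.
- tyre_gauge: Round dial tyre gauge lying on the surface, 71 x 126 x 26 mm; a bystander. Origin: centre of its underside.
- torch: Black torch lying on the surface, 33 x 124 x 33 mm; a bystander. Origin: centre of its underside.
- paste_tin: Green round tin, 70 mm across, 60 mm tall; a bystander. Origin: centre of its underside.

How it is judged:
By the outcome, as a careful person would: the job done as asked, in the order asked, and still so for the second after the job is handed in, with the robot touching nothing.
It also fails if it takes over 56 s, if anything falls off the work surface, if the arm or the gripper's body presses on something with over 40 N, if the wrist force passes 120 N, or if a joint passes its speed limit or range.

## Working session

There is one attempt and no reset: what is moved stays moved. The work goes in short steps, Python scripts to look and compute and a shell command to move; the robot and the scene stay as the last step left them, time stands still between calls to the robot, and variables do not carry over. Pictures are saved under pics/ and viewed, at most 10 in all, crops included, and the job is handed in when it is done.

```bash
ls; mkdir -p pics; python3 - <<'E'
from bench import robot
import cv2,numpy as np
for n in("scene","side","wrist"):
    c=robot.camera(n); cv2.imwrite(f"pics/{n}0.png",c["img"][:,:,::-1])
    print(n,c["fx"],c["fy"],c["cx"],c["cy"],c["k1"]); print(np.round(c["world_from_camera"],4).tolist())
s=robot.read_state(); print(s)
E
```

```text
bench.py
nudge.py
pics
scene 479.4453513604349 479.4453513604349 272.76902131405785 208.62819697208002 -0.12973393388711046
[[-0.6866, -0.5177, 0.5104, 0.0186], [-0.727, 0.4819, -0.4891, 0.5487], [0.0072, -0.7069, -0.7073, 0.9073], [0.0, 0.0, 0.0, 1.0]]
side 471.7958326515624 471.7958326515624 278.7963810793258 220.7757088786583 0.05242167421879687
[[-0.8468, -0.2628, 0.4625, 0.1382], [-0.5316, 0.3839, -0.755, 0.8109], [0.0209, -0.8852, -0.4648, 0.5792], [0.0, 0.0, 0.0, 1.0]]
wrist 370.7656205569746 370.7656205569746 277.8124677941125 211.1728816173769 -0.05093349557002203
[[0.3594, -0.8818, -0.3053, 0.286], [-0.9332, -0.3402, -0.1159, -0.5061], [-0.0016, 0.3265, -0.9452, 0.3718], [0.0, 0.0, 0.0, 1.0]]
{'clock': 0.15, 'joint_pos': array([-1.34360509e+00,  3.13814062e-01,  4.52363680e-02,  1.30359754e+00,
       -1.38100866e-06,  1.43119069e+00]), 'dq': array([ 0.00053263, -0.00051498,  0.00381193, -0.00157378,  0.00057472,
        0.00011982]), 'effort': array([ 2.41260204e-03, -4.81063592e+01,  2.98816735e+01,  1.38735864e-02,
       -1.31613888e-04, -8.13624411e-06]), 'tcp_pos': array([ 0.20611546, -0.53639807,  0.24462011]), 'orientation': array([-3.08755244e+00, -5.72687526e-01,  9.69486428e-05]), 'contact_force': array([ 0.34792276, -0.2755775 ,  0.17938034]), 'moment': array([-0.01536376,  0.01643693, -0.02548186]), 'gripper_force': 0.0, 'width': 0.08550705928970354}
```
View pics/scene0.png

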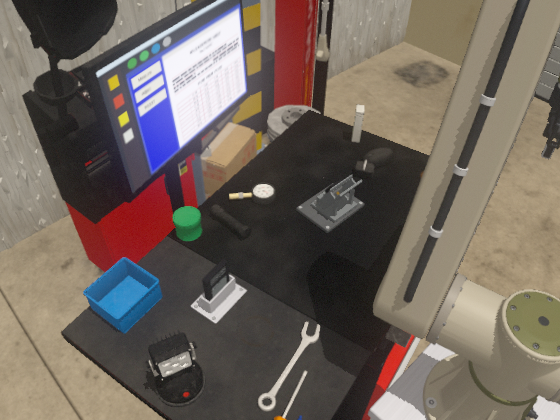

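View pics/side0.png

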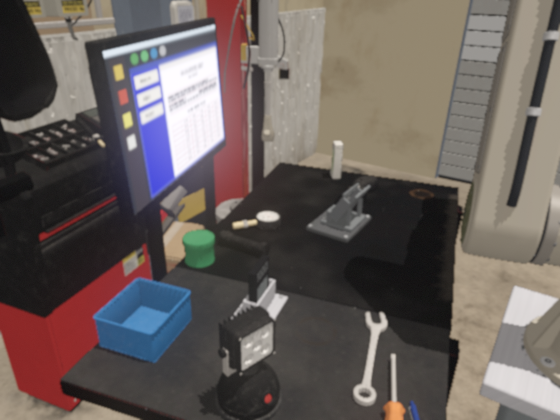

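The scene view shows the holder with the pack at about (218,290), the dock at (332,204), the tin at (187,223), the torch at (230,221) and the gauge at (255,192). In the side view the holder is at (262,290) and the dock at (340,212).

```bash
python3 - <<'E'
import cv2,numpy as np
s=cv2.imread("pics/scene0.png");d=cv2.imread("pics/side0.png")
def crop(im,x,y,w=80,h=60): return cv2.resize(cv2.convertScaleAbs(im[y:y+h,x:x+w],alpha=1.6,beta=20),(400,300),interpolation=cv2.INTER_CUBIC)
cv2.imwrite("pics/c1.png",np.vstack([np.hstack([crop(s,180,262),crop(s,292,172)]),np.hstack([crop(d,225,262),crop(d,300,180)])]))
E
```

View pics/c1.png

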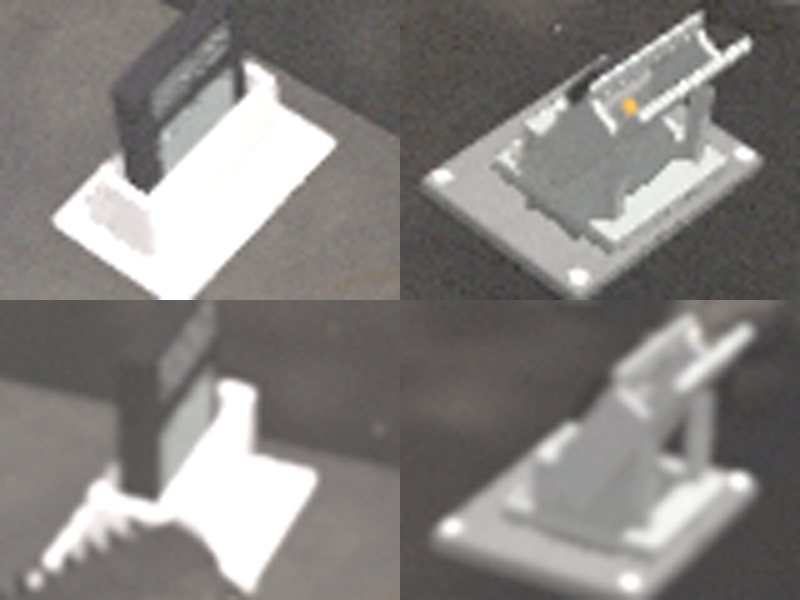

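View pics/wrist0.png

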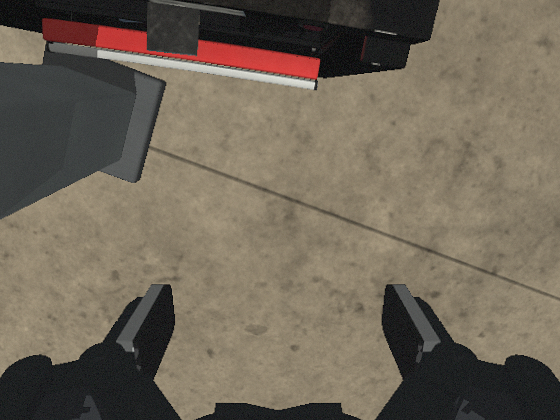

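The crops show the pack upright with its broad face toward +x/−y, and the plate's three bolts and the slot mouth with the guide plate. The wrist view shows only floor. I'll triangulate the bolts and the foot corners.

```bash
cat > h.py <<'E'
import numpy as np,cv2
from scipy.spatial.transform import Rotation as R
np.set_printoptions(precision=4,suppress=True)
S=dict(scene=(479.445,272.769,208.628,-0.129734,[[-0.6866,-0.5177,0.5104,0.0186],[-0.727,0.4819,-0.4891,0.5487],[0.0072,-0.7069,-0.7073,0.9073],[0,0,0,1]]),
 side=(471.796,278.796,220.776,0.0524217,[[-0.8468,-0.2628,0.4625,0.1382],[-0.5316,0.3839,-0.755,0.8109],[0.0209,-0.8852,-0.4648,0.5792],[0,0,0,1]]))
W=(370.7656,277.8125,211.1729,-0.0509335)
def ray(cam,uv,T=None):
    f,cx,cy,k=(S[cam] if cam in S else W)[:4]
    T=np.array(S[cam][4] if T is None else T)
    p=cv2.undistortPoints(np.array([[uv]],float),np.array([[f,0,cx],[0,f,cy],[0,0,1]]),np.array([k,0,0,0,0.]))[0,0]
    d=T[:3,:3]@[p[0],p[1],1]; return T[:3,3],d/np.linalg.norm(d)
def plane(r,z): o,d=r; return o+d*(z-o[2])/d[2]
def tri(*rs):
    A=0;b=0
    for o,d in rs:
        P=np.eye(3)-np.outer(d,d);A=A+P;b=b+P@o
    x=np.linalg.solve(A,b); return x,max(np.linalg.norm((np.eye(3)-np.outer(d,d))@(x-o)) for o,d in rs)
def tool(): # T world from tcp
    from bench import robot
    s=robot.read_state();T=np.eye(4);T[:3,:3]=R.from_rotvec(s["orientation"]).as_matrix();T[:3,3]=s["tcp_pos"];return T,s
E
python3 - <<'E'
from h import *
sc=lambda x,y,x0,y0:(x0+x/5-.4,y0+y/5-.4)
B=[((40,175),(52,227)),((180,278),(228,280)),((342,155),(338,182))]
for a,b in B: print(tri(ray("scene",sc(*a,292,172)),ray("side",sc(*b,300,180))),plane(ray("scene",sc(*a,292,172)),.014))
print("foot",[plane(ray("scene",p),.004) for p in[(190.6,306),(215,321.5),(247,290.5)]])
print("pack base/edge top", plane(ray("scene",(204,281)),.104))
print("mouth guide edge corners",tri(ray("scene",sc(190,95,292,172)),ray("side",sc(215,72,300,180))),tri(ray("scene",sc(300,15,292,172)),ray("side",sc(290,17,300,180))))
T,s=tool();Tc=np.array([[0.3594,-0.8818,-0.3053,0.286],[-0.9332,-0.3402,-0.1159,-0.5061],[-0.0016,0.3265,-0.9452,0.3718],[0,0,0,1]])
print(T);print((np.linalg.inv(T)@Tc).tolist())
E
```

```text
(array([ 0.6167, -0.1215,  0.0204]), np.float64(0.0005464238063158951)) [ 0.6203 -0.1262  0.014 ]
(array([ 0.5181, -0.1205,  0.0208]), np.float64(0.0020031884148853842)) [ 0.5196 -0.1252  0.014 ]
(array([ 0.5173, -0.2508,  0.02  ]), np.float64(0.00037321529250946834)) [ 0.5203 -0.2561  0.014 ]
foot [array([0.5722, 0.2687, 0.004 ]), array([0.5041, 0.2537, 0.004 ]), array([0.5184, 0.1485, 0.004 ])]
pack base/edge top [0.5414 0.2423 0.104 ]
mouth guide edge corners (array([ 0.5441, -0.1436,  0.1151]), np.float64(0.00255574322772621)) (array([ 0.5449, -0.2304,  0.1137]), np.float64(0.0009931118766161537))
[[ 0.9335  0.3586 -0.0003  0.2061]
 [ 0.3586 -0.9335  0.0013 -0.5364]
 [ 0.0002 -0.0014 -1.      0.2446]
 [ 0.      0.      0.      1.    ]]
[[0.0008219175230227397, -0.9450861840898244, -0.32673666635797544, 0.08546062821983073], [1.0000162146101153, 0.0008866801549253376, -7.660348922048961e-06, 0.00019243085526288173], [0.00023445349712795897, -0.3266815704027978, 0.945138662207084, -0.12716399110202561], [0.0, 0.0, 0.0, 1.0]]
```

```bash
R=".29 -.287 0 -1.2 .085"; python3 nudge.py '.29 -.287 0 -1.2 .085;.29 -.287 0 -1.2 .085;.29 -.287 0 -1.2 .085;.29 -.287 0 -1.2 .085;.29 -.287 0 -1.2 .085;.29 -.287 0 -1.2 .085;.29 -.287 0 -1.2 .085;.29 -.287 0 -1.2 .085;.29 -.287 0 -1.2 .085;.29 -.287 0 -1.2 .085' 40; python3 - <<'E'
from h import *
T,s=tool();print(T,s["clock"],s["joint_pos"])
d=np.array([.545,.2086,.25])-T[:3,3];print("d tool",T[:3,:3].T@d)
E
```

```text
clock: 0.98
tcp_pos: [0.3742, -0.1622, 0.2453]
orientation: [-2.218, -2.224, -0.001]
contact_force: [-0.3, 0.1, -0.9]
width: 0.0848
gripper_force: 0.0
[[-0.0026  1.      0.0002  0.3742]
 [ 1.      0.0026  0.0004 -0.1622]
 [ 0.0004  0.0002 -1.      0.2453]
 [ 0.      0.      0.      1.    ]] 0.9833 [-0.6067 -0.0108 -0.3398  1.2419  0.0004  0.9615]
d tool [ 0.3703  0.1718 -0.0045]
```

```bash
python3 nudge.py '.37 .172 0 -.15 .085;.37 .172 0 -.15 .085;.37 .172 0 -.15 .085;.37 .172 0 -.15 .085;.37 .172 0 -.15 .085;.37 .172 0 -.15 .085;.37 .172 0 -.15 .085;.37 .172 0 -.15 .085;.37 .172 0 -.15 .085;.37 .172 0 -.15 .085'; python3 nudge.py '0 0 0 0 .085;0 0 0 0 .085'; python3 - <<'E'
from h import *
from bench import robot
c=robot.camera("wrist");cv2.imwrite("pics/w1.png",c["img"][:,:,::-1]);np.save("w1.npy",c["world_from_camera"]);print(tool()[0])
E
```

```text
clock: 1.82
tcp_pos: [0.548, 0.2074, 0.2448]
orientation: [-2.051, -2.379, -0.0]
contact_force: [1.6, -0.9, -0.4]
width: 0.0849
gripper_force: 0.0
clock: 1.98
tcp_pos: [0.5474, 0.2061, 0.2441]
orientation: [-2.049, -2.38, 0.003]
contact_force: [0.6, -0.7, 0.4]
width: 0.0847
gripper_force: 0.0
[[-0.1469  0.9891 -0.0017  0.547 ]
 [ 0.9891  0.1469 -0.0009  0.2048]
 [-0.0006 -0.0018 -1.      0.2444]
 [ 0.      0.      0.      1.    ]]
```

View pics/w1.png

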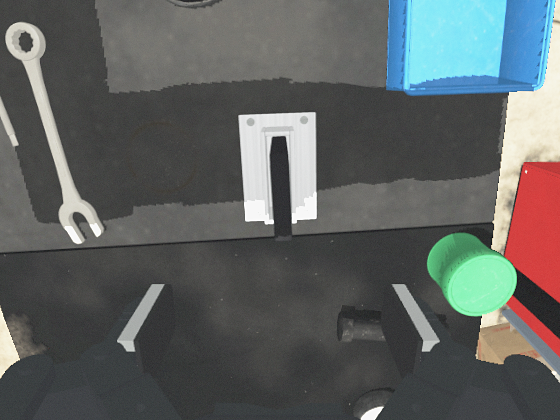

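The wrist view shows the holder foot as a white rectangle (239-316, 112-220) and the pack as the dark vertical strip, x 270-292, y 135-240. I'll crop it to separate the top face from the end face.

```bash
python3 - <<'E'
from h import *
im=cv2.imread("pics/w1.png")[95:255,220:340]
a=cv2.resize(cv2.convertScaleAbs(im,alpha=4,beta=-20),None,fx=3.7,fy=3.7,interpolation=cv2.INTER_CUBIC)
s=cv2.imread("pics/scene0.png")[240:325,180:255]
b=cv2.resize(cv2.convertScaleAbs(s,alpha=2,beta=10),(300,340),interpolation=cv2.INTER_CUBIC)
b=cv2.copyMakeBorder(b,0,a.shape[0]-340,0,0,0)
cv2.imwrite("pics/c2.png",np.hstack([a,b]));print(a.shape)
E
```

```text
(592, 444, 3)
```

View pics/c2.png

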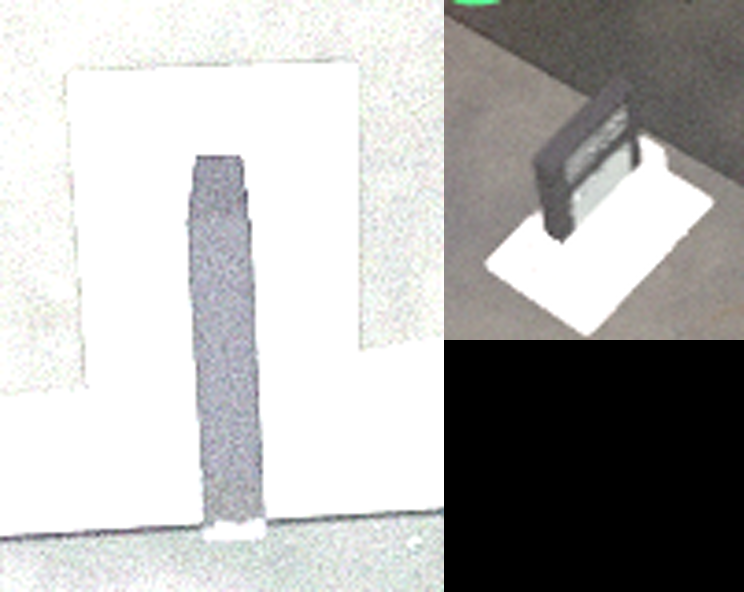

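The top face runs from pixel (279.5,154) at its +y end to about (283.5,238) at its −y end. Now I'll triangulate it against the scene view.

```bash
python3 - <<'E'
from h import *
Tc=np.load("w1.npy")
w=lambda x,y:ray("wrist",(220+x/3.7-.36,95+y/3.7-.36),Tc)
s=lambda x,y:ray("scene",(180+(x-444)/4-.37,240+y/4-.37))
for n,a,b in[("+y -x top",(188,218),(535,160)),("+y mid",(218,218),(552,169)),("-y mid 525",(234,525),(620,85)),("-y mid 540",(234,540),(620,85))]:
    print(n,tri(w(*a),s(*b)),plane(w(*a),.104))
for z,p in((.004,(68,70)),(.004,(358,63)),(.046,(195,155)),(.046,(242,155))): print(z,plane(w(*p),z))
T,_=tool()
E
```

```text
+y -x top (array([0.5383, 0.2452, 0.1159]), np.float64(0.0020254791500475228)) [0.5378 0.241  0.104 ]
+y mid (array([0.5432, 0.2379, 0.0935]), np.float64(0.0022139933761413334)) [0.5436 0.2419 0.104 ]
-y mid 525 (array([0.5569, 0.1771, 0.1012]), np.float64(0.00028765560630732953)) [0.5567 0.178  0.104 ]
-y mid 540 (array([0.5575, 0.1752, 0.1009]), np.float64(0.0018570530270095574)) [0.5572 0.1746 0.104 ]
0.004 [0.5018 0.2566 0.004 ]
0.004 [0.5762 0.2697 0.004 ]
0.046 [0.5376 0.2455 0.046 ]
0.046 [0.5485 0.2471 0.046 ]
```

The measured top is z≈0.103 against 0.104 expected, the top face centre is (0.550,0.208), yaw ≈0.19, and the length of 68.5 mm agrees with 70.

nudge cannot tilt the tool. I'll therefore pinch the pack across its 70 mm width, so that it can pivot to the 30° lean about the pinch axis against the guide plate.

```bash
python3 nudge.py '.003 .004 0 -.8 .085;.003 .004 0 -.8 .085;.003 .004 0 -.8 .085;.003 .004 0 -.8 .085;.003 .004 0 -.8 .085;.003 .004 0 -1.61 .085;.003 .004 0 -1.61 .085;.003 .004 0 -1.61 .085;.003 .004 0 -1.61 .085;.003 .004 0 -1.61 .085' 40; python3 nudge.py '0 0 0 -.4 .085;0 0 0 -.4 .085;0 0 0 -.4 .085;0 0 0 -.4 .085;0 0 0 -.4 .085'; python3 - <<'E'
from h import *
from bench import robot
T,s=tool();print(T,s["clock"],s["joint_pos"],np.arctan2(T[1,1],T[0,1]))
c=robot.camera("wrist");cv2.imwrite("pics/w2.png",c["img"][:,:,::-1]);np.save("w2.npy",c["world_from_camera"])
print(T[:3,:3].T@(np.array([.5504,.208,.12])-T[:3,3]))
E
```

```text
clock: 2.87
tcp_pos: [0.5504, 0.2061, 0.2456]
orientation: [-0.268, -3.13, 0.001]
contact_force: [0.1, 0.1, 0.8]
width: 0.085
gripper_force: 0.0
clock: 3.28
tcp_pos: [0.5505, 0.2062, 0.2456]
orientation: [0.35, -3.122, 0.001]
contact_force: [0.2, 0.3, -0.6]
width: 0.0852
gripper_force: 0.0
[[-0.9751 -0.2216 -0.0001  0.5505]
 [-0.2216  0.9751 -0.0004  0.2062]
 [ 0.0002 -0.0004 -1.      0.2456]
 [ 0.      0.      0.      1.    ]] 3.2833 [ 0.2221  0.3387  0.0826  1.315  -0.0004 -0.0014] 1.7942627898506915
[-0.0003  0.0018  0.1256]
```

```bash
python3 nudge.py '0 .002 .1 .033 .085;0 .002 .1 .033 .085;0 .002 .1 .033 .085;0 .002 .16 .033 .085;0 .002 .16 .033 .085;0 .002 .16 .033 .085;0 .002 .16 .033 .085;0 .002 .16 .033 .06;0 .002 .16 .033 .06;0 .002 .16 .033 .06' 40;python3 nudge.py '0 0 0 0 .06;0 0 0 0 .06;0 0 0 0 .06;0 0 0 0 .06;0 0 0 0 .06'
```

```text
clock: 4.17
tcp_pos: [0.5524, 0.21, 0.0878]
orientation: [-0.3, 3.123, 0.0]
contact_force: [0.4, -0.7, 3.8]
width: 0.0688
gripper_force: 46.2
clock: 4.58
tcp_pos: [0.5525, 0.2101, 0.0878]
orientation: [-0.3, 3.122, 0.0]
contact_force: [0.4, -1.8, 7.1]
width: 0.069
gripper_force: 46.6
```

```bash
python3 nudge.py '0 0 -.06 0 .06;0 0 -.06 0 .06;0 0 -.18 0 .06;0 0 -.18 0 .06;0 0 -.18 0 .06;0 0 -.18 0 .06' ; python3 nudge.py '.009 -.406 0 .2 .06;.009 -.406 0 .2 .06;.009 -.406 0 .2 .06;.009 -.406 0 .2 .06;.009 -.406 0 .2 .06;.009 -.406 0 .2 .06;.009 -.406 0 .2 .06;.009 -.406 0 .2 .06;.009 -.406 0 .2 .06;.009 -.406 0 .2 .06';  python3 nudge.py '0 0 0 0 .06;0 0 0 0 .06;0 0 0 0 .06'; python3 - <<'E'
from h import *
from bench import robot
T,s=tool();print(T,s["clock"],s["joint_pos"],np.arctan2(T[1,1],T[0,1]))
c=robot.camera("wrist");cv2.imwrite("pics/w3.png",c["img"][:,:,::-1]);np.save("w3.npy",c["world_from_camera"])
E
```

```text
clock: 5.08
tcp_pos: [0.5536, 0.2108, 0.2745]
orientation: [-0.3, 3.113, 0.003]
contact_force: [1.5, 0.5, -1.5]
width: 0.0694
gripper_force: 47.8
clock: 5.92
tcp_pos: [0.6193, -0.1937, 0.2651]
orientation: [0.015, 3.141, -0.001]
contact_force: [0.5, -0.4, -2.0]
width: 0.069
gripper_force: 47.6
clock: 6.17
tcp_pos: [0.6189, -0.1899, 0.265]
orientation: [-0.013, -3.141, -0.001]
contact_force: [-0.5, 0.6, -2.0]
width: 0.0692
gripper_force: 47.7
[[-1.      0.0082 -0.0007  0.6189]
 [ 0.0082  1.      0.0009 -0.1899]
 [ 0.0007  0.0009 -1.      0.265 ]
 [ 0.      0.      0.      1.    ]] 6.1667 [-0.4219  0.4589  0.3085  1.4214  0.0005 -0.4137] 1.5625961045822652
```

View pics/w3.png

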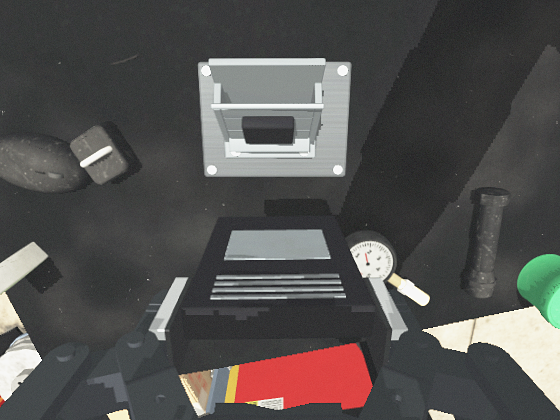

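The view shows the dock plate with bolts at about (206,70), (342,70), (211,170) and (338,169). The guide plate's top edge is at y≈62, x 208–326, and the far lip is at y≈106, x 211–325. The held pack's broad face is at (190–375, 217–310). I'll zoom in on the cradle.

```bash
python3 - <<'E'
from h import *
im=cv2.imread("pics/w3.png")[50:230,195:355]
cv2.imwrite("pics/c3.png",cv2.resize(cv2.convertScaleAbs(im,alpha=1.3,beta=10),(533,600),interpolation=cv2.INTER_CUBIC))
Tc=np.load("w3.npy")
for b in((205.5,70),(342.5,70),(211.5,170),(338,169.5)): print(plane(ray("wrist",b,Tc),.014))
E
```

```text
[ 0.5222 -0.2583  0.014 ]
[ 0.5232 -0.1265  0.014 ]
[ 0.6205 -0.2586  0.014 ]
[ 0.621  -0.1268  0.014 ]
```

View pics/c3.png

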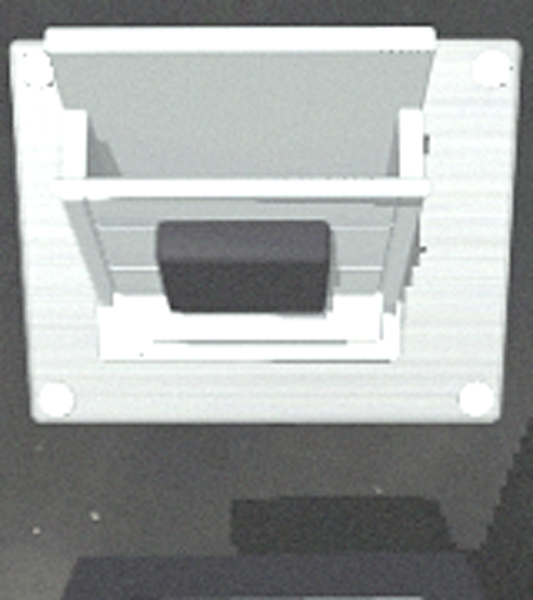

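The zoom shows the guide's inner top edge at crop y≈50, x 48–435; the cheek tops' inner edges at x 88 and 399, y≈110; and the lip at y≈180–195, x 56–429.

```bash
python3 - <<'E'
from h import *
Tc=np.load("w3.npy")
w=lambda x,y,z:plane(ray("wrist",(195+x/3.331-.35,50+y/3.333-.35),Tc),z)
for n,a,b,z in[("guide inner",(48,50),(434,50),.1095),("cheek inner@guide",(88,112),(399,112),.088),("cheek outer",(63,112),(424,112),.088),("lip near",(56,182),(429,182),.105),("lip far",(56,196),(429,196),.105)]:
    A,B=w(*a,z),w(*b,z);print(n,A,B,"mid",(A+B)/2,"w",B[1]-A[1])
# guide height check with scene/side lip & wrist
c=lambda x,y,x0,y0:(x0+x/5-.4,y0+y/5-.4)
rw=lambda x,y:ray("wrist",(195+x/3.331-.35,50+y/3.333-.35),Tc)
for n,p,s_,d in[("guide +y",(435,38),(246,115),None),("guide -y",(47,38),(347,42),(350,28)),("lip +y",(429,188),(190,95),(213,75)),("lip -y",(56,188),(300,15),(290,17))]:
    rs=[rw(*p),ray("scene",c(*s_,292,172))]; print(n,tri(*rs), tri(*rs,ray("side",c(*d,300,180))) if d else "")
# pack pose in hand: bottom edge corners of front face pixels
T,_=tool()
for p in((218,217),(342,220)): 
  o,d=ray("wrist",p,Tc); t=((T[0,3])-.007-o[0])/d[0]; print("pack bottom at x=tcp-.007",o+d*t-T[:3,3])
E
```

```text
guide inner [ 0.522  -0.2381  0.1095] [ 0.5227 -0.1551  0.1095] mid [ 0.5224 -0.1966  0.1095] w 0.08298400568374306
cheek inner@guide [ 0.5348 -0.2332  0.088 ] [ 0.5354 -0.1603  0.088 ] mid [ 0.5351 -0.1968  0.088 ] w 0.07290596349693856
cheek outer [ 0.5348 -0.2391  0.088 ] [ 0.5355 -0.1545  0.088 ] mid [ 0.5351 -0.1968  0.088 ] w 0.08464917100099995
lip near [ 0.5498 -0.2388  0.105 ] [ 0.5505 -0.1549  0.105 ] mid [ 0.5502 -0.1968  0.105 ] w 0.08391787603975809
lip far [ 0.5529 -0.239   0.105 ] [ 0.5536 -0.1548  0.105 ] mid [ 0.5532 -0.1969  0.105 ] w 0.08419313755301353
guide +y (array([ 0.5185, -0.1562,  0.1094]), np.float64(0.0022125437530046083)) 
guide -y (array([ 0.5192, -0.2389,  0.1061]), np.float64(0.0002453383460345675)) (array([ 0.518 , -0.2378,  0.1104]), np.float64(0.0023019991114375973))
lip +y (array([ 0.5512, -0.1549,  0.1011]), np.float64(0.000972997209517262)) (array([ 0.5509, -0.1544,  0.1061]), np.float64(0.003589957231676744))
lip -y (array([ 0.5507, -0.2394,  0.1038]), np.float64(0.0005749836140478249)) (array([ 0.5495, -0.238 ,  0.1085]), np.float64(0.0024015241105503162))
pack bottom at x=tcp-.007 [-0.007  -0.0365 -0.0837]
pack bottom at x=tcp-.007 [-0.007   0.0374 -0.077 ]
```

All three views agree: the slot middle is at y=−0.1968 (shift ≈ −4 mm), the guide edge is at x=0.522, z≈0.1095, and the slot floor is at (0.5717, −0.197, 0.040). Next I move above the mouth.

```bash
python3 nudge.py '.079 -.0077 0 0 .06;.079 -.0077 0 0 .06;.079 -.0077 .065 0 .06;.079 -.0077 .065 0 .06;.079 -.0077 .065 0 .06;.079 -.0077 .065 0 .06;.079 -.0077 .065 0 .06' 40; python3 - <<'E'
from h import *
from bench import robot
T,s=tool();print(T[:3,3],s["contact_force"])
c=robot.camera("wrist");cv2.imwrite("pics/w4.png",c["img"][:,:,::-1]);np.save("w4.npy",c["world_from_camera"])
c=robot.camera("scene");a=cv2.resize(c["img"][130:250,270:380,::-1],(550,600),interpolation=cv2.INTER_CUBIC)
cv2.imwrite("pics/s4.png",a)
E
```

```text
clock: 6.8
tcp_pos: [0.5412, -0.1967, 0.2021]
orientation: [0.01, 3.14, -0.002]
contact_force: [0.0, -0.4, -0.3]
width: 0.0692
gripper_force: 47.6
[ 0.5412 -0.1967  0.2021] [ 0.0443 -0.4183 -0.3406]
```

View pics/w4.png

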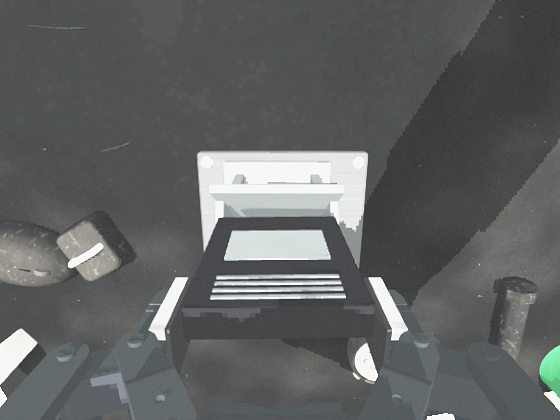

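The pack's contact end is at (219–337, 217), centred over the guide edge at (210–344, 188). Next I check the x offset of the pack in the hand, then descend.

```bash
python3 - <<'E'
from h import *
Tc=np.load("w4.npy");T,_=tool()
for u in(219,278,337): print(plane(ray("wrist",(u,217),Tc),T[2,3]-.084)-T[:3,3])
E
python3 nudge.py '0 0 .02 0 .06;0 0 .02 0 .06;0 0 .026 0 .06;0 0 .026 0 .06'
```

```text
[-0.0071 -0.0347 -0.084 ]
[-0.007  0.001 -0.084]
[-0.0068  0.0368 -0.084 ]
clock: 7.23
tcp_pos: [0.5412, -0.1977, 0.1754]
orientation: [0.012, 3.14, -0.002]
contact_force: [0.4, 0.1, -2.2]
width: 0.0691
gripper_force: 52.1
```

```bash
python3 nudge.py '0 0 .004 0 .06;.006 0 .004 0 .06;.012 0 .005 0 .06;.018 0 .006 0 .06;.024 0 .007 0 .06;.024 0 .007 0 .06'; python3 nudge.py '0 0 0 0 .06'; python3 nudge.py '.007 0 .002 0 .06;.014 0 .005 0 .06;.021 0 .009 0 .06;.021 0 .009 0 .06'; python3 - <<'E'
from h import *
from bench import robot
for n in("side","scene","wrist"):
    c=robot.camera(n);cv2.imwrite(f"pics/{n}5.png",c["img"][:,:,::-1])
E
```

```text
clock: 7.73
tcp_pos: [0.5171, -0.1977, 0.1689]
orientation: [0.012, 3.137, -0.002]
contact_force: [4.8, 1.3, 4.6]
width: 0.0693
gripper_force: 52.8
clock: 7.82
tcp_pos: [0.5172, -0.1977, 0.1687]
orientation: [0.012, 3.138, -0.002]
contact_force: [3.7, -0.1, 4.7]
width: 0.0693
gripper_force: 52.8
clock: 8.15
tcp_pos: [0.494, -0.1972, 0.1578]
orientation: [-0.013, -3.141, 0.001]
contact_force: [2.4, -0.3, 2.5]
width: 0.0692
gripper_force: 52.9
```

```bash
python3 - <<'E'
from h import *
f,cx,cy,k=W
for n in("w4","wrist5"):
    g=cv2.cvtColor(cv2.imread(f"pics/{n}.png"),6)
    e=cv2.threshold(g,110,255,0)[1]
    nn,_,st,ce=cv2.connectedComponentsWithStats(e)
    print(n,[(st[i].tolist(),ce[i].round(1).tolist()) for i in range(1,nn) if st[i][4]>150 and 190<ce[i][0]<370 and ce[i][1]>100])
    print(g[100:330:6,278].tolist())
E
```

```text
w4 [([197, 151, 171, 118, 12171], [284.0, 187.8]), ([224, 230, 107, 31, 2998], [276.6, 245.0]), ([216, 274, 124, 6, 541], [277.1, 276.2]), ([214, 280, 128, 6, 601], [277.4, 282.5]), ([212, 286, 132, 7, 621], [276.7, 289.0]), ([210, 293, 136, 7, 721], [276.6, 296.2]), ([352, 342, 26, 42, 643], [365.0, 363.8])]
[83, 83, 82, 85, 81, 76, 83, 87, 83, 229, 218, 247, 247, 247, 231, 247, 203, 206, 182, 161, 73, 76, 221, 221, 220, 222, 222, 78, 73, 129, 97, 57, 59, 243, 63, 72, 73, 73, 70]
wrist5 [([0, 206, 560, 214, 59153], [291.3, 328.5]), ([183, 306, 87, 16, 806], [227.7, 310.8])]
[103, 103, 104, 107, 102, 99, 106, 102, 102, 102, 104, 103, 104, 104, 108, 103, 106, 102, 102, 104, 213, 245, 237, 225, 227, 227, 226, 228, 227, 227, 226, 203, 233, 212, 95, 100, 97, 100, 101]
```

```bash
python3 nudge.py '-.005 0 .003 0 .06;-.009 0 .009 0 .06;-.012 0 .015 0 .06;-.012 0 .015 0 .06' 40; python3 nudge.py '-.002 0 .0035 0 .06;-.004 0 .007 0 .06;-.004 0 .007 0 .06'
```

```text
clock: 8.63
tcp_pos: [0.506, -0.1962, 0.1405]
orientation: [-0.012, -3.137, -0.003]
contact_force: [0.5, 0.7, -2.7]
width: 0.0696
gripper_force: 52.4
clock: 8.88
tcp_pos: [0.5094, -0.1965, 0.1346]
orientation: [-0.012, -3.137, -0.002]
contact_force: [-2.8, -0.6, -5.0]
width: 0.0689
gripper_force: 52.1
```

```bash
python3 nudge.py '-.002 0 .0035 0 .06;-.004 0 .007 0 .06;-.004 0 .007 0 .06';  python3 nudge.py '-.0015 0 .0026 0 .06;-.0015 0 .0026 0 .06'
```

```text
clock: 9.13
tcp_pos: [0.5134, -0.1966, 0.1277]
orientation: [-0.012, -3.137, -0.002]
contact_force: [-2.9, -0.2, -5.4]
width: 0.0693
gripper_force: 52.1
clock: 9.3
tcp_pos: [0.5149, -0.1967, 0.1254]
orientation: [-0.013, -3.137, -0.002]
contact_force: [-4.9, 0.0, -5.1]
width: 0.0693
gripper_force: 52.2
```

```bash
python3 - <<'E'
from h import *
from bench import robot
I={n:robot.camera(n)["img"][:,:,::-1] for n in("side","scene","wrist")}
for n in I: cv2.imwrite(f"pics/{n}6.png",I[n])
r=lambda im,x,y,w,h,W,H:cv2.convertScaleAbs(cv2.resize(im[y:y+h,x:x+w],(W,H),interpolation=cv2.INTER_CUBIC),alpha=1.4,beta=15)
cv2.imwrite("pics/m6.png",np.hstack([np.vstack([r(I["side"],290,130,100,75,400,300),r(I["scene"],285,130,100,75,400,300)]),r(I["wrist"],140,150,280,270,400,386)[:386] if 0 else cv2.copyMakeBorder(r(I["wrist"],140,150,280,270,400,386),0,214,0,0,0)]))
E
```

```text
(no output)
```

View pics/m6.png

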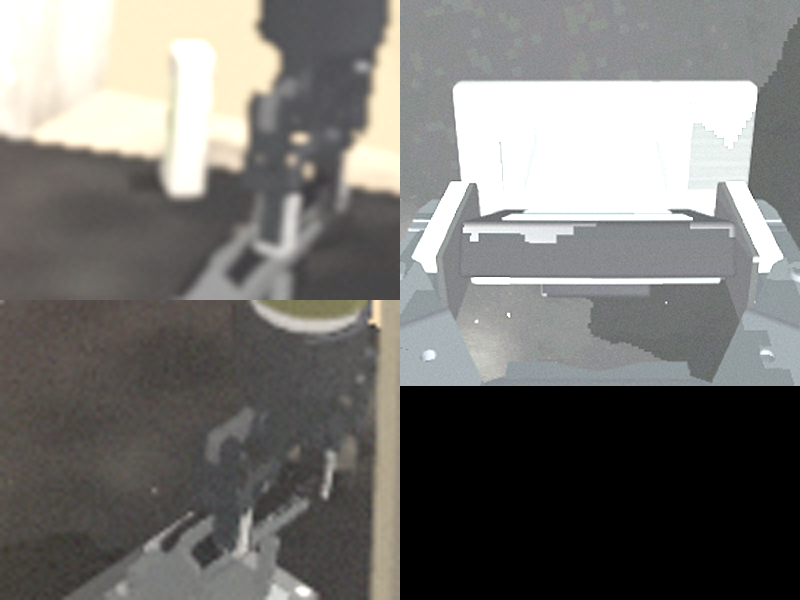

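The wrist view shows the pack's top face at full-frame y 304–344, leaning, with the guide edge just beyond it (y≈298) and the far lip at y≈346. So the pack is in the slot. Next I work out its depth and lean from these edges.

```bash
python3 - <<'E'
from h import *
T,s=tool();print(T[:3,3],s["contact_force"])
Tl=np.array([[0.00082,-.94509,-.32674,.08546],[1,.00089,0,.00019],[.00023,-.32668,.94514,-.12716],[0,0,0,1]])
Tc=T@Tl
F=np.array([.5717,-.1968,.040]);ax=np.array([-.5,0,.866]);tt=np.array([.866,0,.5])
def pix(p):
    q=np.linalg.inv(Tc)@np.r_[p,1];x=q[:2]/q[2];r=x@x;return W[0]*x*(1+W[3]*r)+np.array(W[1:3])
for e in(.01,.015,.02,.025,.03): print(e,pix(F+ax*(.1+e)-tt*.00825),pix(F+ax*(.1+e)+tt*.00575))
print("guide",pix(F+ax*.085-tt*.00825),"lip",pix(np.array([.5498,-.1968,.105])))
E
```

```text
[ 0.5153 -0.1967  0.1257] [-4.425  -0.228  -5.4716]
0.01 [276.8725 304.4131] [277.1018 342.4982]
0.015 [276.7993 305.1509] [277.0358 344.6357]
0.02 [276.7206 305.9437] [276.9648 346.9348]
0.025 [276.6359 306.798 ] [276.8882 349.4144]
0.03 [276.5443 307.7211] [276.8054 352.0967]
guide [277.1734 301.3786] lip [277.6233 345.4708]
```

The edges match e≈15 mm to the floor at full 30° lean. I'll release, rise and close the fingers.

```bash
python3 nudge.py '0 0 0 0 .085;0 0 0 0 .085;0 0 0 0 .085;0 0 0 0 .085;0 0 0 0 .085;0 0 0 0 .085'; python3 nudge.py '0 0 -.03 0 .085;0 0 -.06 0 .085;0 0 -.06 0 .085;0 0 -.06 0 0;0 0 -.06 0 0;0 0 -.06 0 0;0 0 -.06 0 0;0 0 -.06 0 0;0 0 -.06 0 0;0 0 -.06 0 0'; python3 - <<'E'
from h import *
from bench import robot
c=robot.camera("wrist");cv2.imwrite("pics/w7.png",c["img"][:,:,::-1]);np.save("w7.npy",c["world_from_camera"])
g=cv2.cvtColor(c["img"],7);print(tool()[0][:3,3]);print([int(v) for v in g[200:330:3,255]])
E
```

```text
clock: 9.95
tcp_pos: [0.5173, -0.1974, 0.1272]
orientation: [0.012, 3.14, -0.001]
contact_force: [-0.7, -0.5, 0.4]
width: 0.0851
gripper_force: 0.0
clock: 10.78
tcp_pos: [0.5165, -0.1971, 0.1862]
orientation: [-0.012, -3.141, -0.001]
contact_force: [0.5, 1.4, 0.1]
width: 0.0005
gripper_force: 0.0
[ 0.5166 -0.1972  0.1863]
[247, 247, 247, 247, 251, 201, 203, 200, 200, 200, 193, 90, 119, 123, 127, 130, 139, 146, 150, 149, 244, 205, 162, 203, 178, 175, 203, 108, 112, 110, 95, 167, 103, 117, 94, 95, 90, 93, 92, 93, 113, 112, 110, 103]
```

```bash
python3 nudge.py '.0045 0 .02 0 0;.0045 0 .02 0 0;.0045 0 .02 0 0' 60; python3 nudge.py '-.002 0 .004 0 0;-.004 0 .007 0 0;-.004 0 .007 0 0'; python3 nudge.py '-.002 0 .004 0 0;-.004 0 .007 0 0;-.004 0 .007 0 0'
```

```text
clock: 11.08
tcp_pos: [0.5113, -0.1967, 0.1659]
orientation: [-0.012, -3.139, -0.002]
contact_force: [-0.3, -0.1, -0.2]
width: -0.0003
gripper_force: 0.0
clock: 11.33
tcp_pos: [0.517, -0.1974, 0.1599]
orientation: [0.012, 3.141, -0.001]
contact_force: [0.8, -1.2, 0.0]
width: 0.0001
gripper_force: 0.4
clock: 11.58
tcp_pos: [0.521, -0.1975, 0.1529]
orientation: [0.012, 3.14, -0.001]
contact_force: [0.4, -0.9, 3.1]
width: 0.0002
gripper_force: 1.5
```

```bash
python3 nudge.py '-.001 0 .003 0 0;-.002 0 .005 0 0;-.002 0 .005 0 0'; python3 nudge.py '-.0015 0 .003 0 0;-.0025 0 .005 0 0;-.0025 0 .005 0 0'
```

```text
clock: 11.83
tcp_pos: [0.5234, -0.1977, 0.1485]
orientation: [0.012, 3.139, -0.002]
contact_force: [0.2, -0.5, 4.9]
width: -0.0004
gripper_force: 2.3
clock: 12.08
tcp_pos: [0.5261, -0.1978, 0.1437]
orientation: [0.012, 3.138, -0.002]
contact_force: [1.5, -0.9, 4.6]
width: 0.0
gripper_force: 2.6
```

```bash
python3 nudge.py '-.001 0 .0015 0 0;-.001 0 .003 0 0;-.001 0 .003 0 0'; python3 nudge.py '-.001 0 .0015 0 0;-.001 0 .003 0 0;-.001 0 .003 0 0'
```

```text
clock: 12.33
tcp_pos: [0.5266, -0.1978, 0.1427]
orientation: [0.012, 3.138, -0.003]
contact_force: [-4.8, 2.1, 17.4]
width: 0.0001
gripper_force: 8.9
clock: 12.58
tcp_pos: [0.5268, -0.1978, 0.1423]
orientation: [0.012, 3.138, -0.005]
contact_force: [-12.5, 3.7, 35.3]
width: -0.0004
gripper_force: 17.6
```

The motion stopped hard at a tip height of 0.128 m, against 0.1295 m predicted for home. I'll lift off and verify numerically.

```bash
python3 nudge.py '0 0 -.02 0 0;0 0 -.05 0 0;0 0 -.07 0 0;0 0 -.07 0 0;0 0 -.07 0 0;0 0 -.07 0 0';  python3 - <<'E'
from h import *
from bench import robot
c=robot.camera("wrist");cv2.imwrite("pics/w8.png",c["img"][:,:,::-1]);Tc=c["world_from_camera"]
g=cv2.GaussianBlur(cv2.cvtColor(c["img"],7),(3,3),0)
F=np.array([.5717,-.1968,.040]);ax=np.array([-.5,0,.866]);tt=np.array([.866,0,.5])
def pix(p):
    q=np.linalg.inv(Tc)@np.r_[p,1];x=q[:2]/q[2];r=x@x;return (W[0]*x*(1+W[3]*r)+np.array(W[1:3])).round(1)
for e in(0,.003,.006,.01): print(e,pix(F+ax*(.1+e)-tt*.00825),pix(F+ax*(.1+e)+tt*.00575))
# pack top width ends (e=0)
print([pix(F+ax*.1+np.array([0,y,0]))  for y in(-.035,.035)],"guide",pix(F+ax*.085-tt*.00825))
print(tool()[0][:3,3]);print(list(zip(range(170,270,2),g[170:270:2,255].tolist())))
r=int(pix(F+ax*.1)[1]);print(r,list(zip(range(200,360,3),g[r,200:360:3].tolist())))
E
```

```text
clock: 13.08
tcp_pos: [0.5264, -0.197, 0.2058]
orientation: [-0.012, -3.141, -0.001]
contact_force: [-0.1, 0.1, -0.3]
width: -0.0001
gripper_force: 0.0
0 [277.6 208.9] [277.7 232.1]
0.003 [277.6 208. ] [277.7 231.4]
0.006 [277.5 206.9] [277.7 230.7]
0.01 [277.5 205.5] [277.7 229.7]
[array([219. , 222.9]), array([336.4, 222.1])] guide [277.7 213.5]
[ 0.5261 -0.1969  0.2053]
[(170, 228), (172, 229), (174, 227), (176, 217), (178, 237), (180, 247), (182, 247), (184, 247), (186, 247), (188, 247), (190, 247), (192, 247), (194, 247), (196, 247), (198, 234), (200, 191), (202, 191), (204, 217), (206, 229), (208, 171), (210, 106), (212, 110), (214, 112), (216, 114), (218, 117), (220, 121), (222, 125), (224, 129), (226, 133), (228, 136), (230, 112), (232, 173), (234, 248), (236, 227), (238, 171), (240, 216), (242, 187), (244, 201), (246, 198), (248, 174), (250, 186), (252, 194), (254, 155), (256, 77), (258, 78), (260, 82), (262, 83), (264, 86), (266, 77), (268, 85)]
222 [(200, 84), (203, 174), (206, 234), (209, 233), (212, 233), (215, 233), (218, 241), (221, 159), (224, 132), (227, 132), (230, 132), (233, 130), (236, 131), (239, 130), (242, 129), (245, 127), (248, 128), (251, 127), (254, 125), (257, 125), (260, 124), (263, 124), (266, 122), (269, 123), (272, 120), (275, 120), (278, 121), (281, 119), (284, 119), (287, 119), (290, 116), (293, 117), (296, 116), (299, 116), (302, 116), (305, 116), (308, 117), (311, 115), (314, 117), (317, 117), (320, 115), (323, 118), (326, 117), (329, 116), (332, 116), (335, 122), (338, 230), (341, 234), (344, 234), (347, 234), (350, 234), (353, 234), (356, 235), (359, 216)]
```

The observed top face (rows 209–231.5, columns 220–336.5) matches the prediction for home (208.9–232.1, 219–336.4).

```bash
python3 -c "
from bench import robot
print(robot.hand_in())"
```

```text
the job is handed in; nothing more can be done
None
```

The pack is fully home on the slot floor (hard stop at about 35 N, confirmed by the wrist camera), the gripper is clear of it, the bystanders were never touched, and the job was handed in at about 13 s; I pinched the pack across its 70 mm width, not the 14 mm you asked for, because the tool cannot be tilted.

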